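# Raise the parts washer's lid with the lifter bar

### The arm

A 6-joint arm with a two-finger parallel gripper is mounted at the origin on the work surface. World frame = base frame: x ahead of the robot, y to its left, z up, the work surface at z = 0. Lengths are in m, angles in rad, forces in N, time in s.
With the tool pointing down it reaches from about 0.35 to 0.775 m from the base axis. Payload 7.3 kg.
Tool frame: the origin (TCP) lies at the centre of the arm's flange, where the gripper is bolted on; the fingertips stand 178 mm ahead of it and the grasp point (between the pads) lies robot.pinch_z ahead of it (robot.pinch_z is the distance from the TCP to the grasp point, in m); x points along the fingers, z is the direction in which the jaws open and shut, and the axes are right-handed (so a half turn about x gives the same grasp; the last joint's range is limited). The gripper opens to 92 mm and grips with 3 to 60 N. Pads are 19 mm wide; open, the fingers measure 130 mm over their backs; the gripper's body (75 mm by 190 mm) begins 47 mm behind the grasp point.
Start: joints at [-1.44, 0.342, 1.524, -0, 1.275, -0.146], TCP at [0.143, -0.505, 0.405] pointing down, gripper open.
Joint ranges: [-2.53, 2.53], [-0.77, 2.02], [0.04, 2.7], [-1, 4.14], [0.28, 2.66], [-3.11, 3.11]. Speed limits (rad/s): [2.57, 2.57, 3.14, 3.14, 3.14, 3.14].

### API

Orientations are given as [roll, pitch, yaw] about the fixed x, y, z axes, in that order (R = Rz(yaw) Ry(pitch) Rx(roll)).
In Python, from cell import robot gives the robot as it stands.
- The arm moves only by the shell command python3 -m jog 'ROWS' [FORCE]. ROWS is JSON, a list of rows, each an object of numbers: "fingers": the closure, from 0 (fully open) to 1 (shut); "x", "y", "z": the shift along the tool's x, y, z in cm; "spin": the turn about the tool's x in degrees. A call has 1 to 5 rows; each row is the pose to reach, as a shift and turn from the pose commanded when the call began, along the tool's axes at that moment; what a row does not reach only later rows make up. A row lasts 1/8 s, in which the tool goes at most 62.5 mm and 10.7 degrees, less where a joint would pass 70% of its speed; a pose out of reach is approached as far as the arm can. A call with a gripper value outside its range is refused whole. The fingers move at their own pace and stop on an object; FORCE is the grip in N (left out, the last holds). Time passes only in rows, so rows that repeat a pose let the fingers close. It gives the time, the measured TCP pose, the force and the opening at its end, in the units of the state.
- robot.observe(): the state, without advancing time (a new reading comes with each control period).
- robot.read_camera(name): name is "scene" or "top"; returns a dict with "color" (480x640x3 uint8, red, green, blue), "mtx" (3x3 intrinsics, pixels), "view" (4x4, takes a point from world to camera coordinates). Camera axes: x right, y down, z forward; pixel columns grow to the right and rows downward; lengths in m; the calibration is good to about 2 mm. A picture is of the moment at which its call begins. There is no depth.
- robot.hand_in(): hands the job in, once; it reports no verdict.
Trained networks look in a picture, given as the dict that the camera call returned (one of the last four; its "shot" number tells which), for a name from the list of things; names that differ only in an ending like _2 or _b are one class to them, and where a whole thing is asked for, a point or a joint stands for the part that bears it (a point fixed in the world has none). Each returns a list of dicts, best first, with "conf" (0 to 1); they miss things now and then, are a little off and sometimes report something else, mostly with a low value. They report only what shows in the picture. A call takes as long as a camera call.
- robot.look_for(target, picture): "xy" ([column, row] in pixels, amid what is visible of it).
The state is a dict: "time": time; "qpos": joint angles; "qvel": joint speeds; "joint_efforts": joint torques, N m; "tool_pos": TCP position; "tool_rot": TCP orientation; "contact_force": force on the tool from outside, world axes, zero at the start; "torque": the same for the moment, N m; "opening": finger opening in m.
Only numpy, scipy, OpenCV 4.12 (cv2) and the standard library are available. Lean on these libraries where they do the work, as an engineer would, in place of code of your own. Each camera call takes 0.05 s, during which the arm holds its last target. There are 200 camera calls.

### The job

Open the blue parts washer with its lifter bar: with a fingertip push the red peg so that the red stop swings right out from under the bar, then press the yellow pad at the bar's long end all the way down onto its rubber rest, so that the heavy lid rises, and finish while still holding it down there. Only push and press: do not grasp or lift the bar, which lies loose in its saddles, do not touch the lid, and leave the other things on the bench where they are.

Things in the scene. Friction and masses are not known exactly. Their poses are not given: they have to be found in the camera images.
- washer: Blue bench parts washer, fixed; place and yaw vary. Origin on the bench (z=0) below the bar's pivot, z up, +y from pivot to tank, -y to the bar's long end, +x to the stop's post. In its frame, mm: tank 260 (x) x 200 (y) x 112 tall, front wall y=125, lid hinge along x at y=325, z=113; pedestal 90 x 60, saddle cheeks up to z=149; post with rubber rest for the bar at (0,-200), top z=69.
- bar: Loose steel lifter bar 24 mm wide, 10 thick, 330 long, 0.7 kg; its 84 mm cross pin (14 diameter) just lies in the open-topped saddles. Origin at the pin's centre, x along the pin; axes parallel to the washer's at the start, when the bar slopes 0.27 rad up to its long end. Short end (100 mm from pin) lies under the lid's lip; long end is 240 mm from pin. Let go, it comes up again.
- bar_pad (a point): Centre of the top face of the yellow pad (50 mm wide, 55 along the bar) at the bar's long end. 198 mm above the bench at the start, about 84 mm when the bar is fully down on the rubber rest (bar tilted by 0.54 rad). Moves less than 15 mm sideways on the way. Takes about 5 to 15 N straight down, more once it meets the rest.
- lid (a joint): Angle of the tank's heavy steel lid (about 3.6 kg), rad: 0 shut, grows as its front rises; about 0.225 when the bar is fully down. It falls shut when the bar is let go.
- lid_lip (a point): Middle of the top front edge of the lid's lip. The lid is a plate 268 x 205 x 10 mm, its top 124 mm above the bench when shut, with a lip 100 mm wide in front that reaches out over the bar's short end, 243 mm from the hinge.
- stop (a joint): Angle of the red swing stop about its upright post, rad. Near 0 (starts at 0 to 0.12) its arm lies across under the bar's long arm and blocks it. Grows anticlockwise seen from above, the arm swinging towards the bar's long end and out to the side; bar and pad are clear of it from 0.85; travel ends at 1.55, arm parallel to the bar. Stiff (about 2 N at the peg), stays where left.
- stop_post (a point): Axis of the stop's post, at the arm's top face, 154 mm above the bench; in the washer's frame at x=130, y=-130 mm. The arm is 145 mm long from this axis, 20 wide, 10 thick, and at joint value 0 points along the washer's -x.
- stop_peg (a point): Centre of the top of the red upright peg on the stop's arm: 16 mm diameter, from 154 to 202 mm above the bench, 60 mm from the axis of the stop's post. Push it sideways.
- seat (a point): Where the pin's centre lies when the bar is properly in its saddles: in the washer's frame 0, 0, 130 mm.
- bushing: brass bushing standing upright, 36 mm diameter, 45 mm tall, near the bar; origin at the centre of its underside. Bystander.
- jar: small closed jar, 50 mm diameter, 70 mm tall; origin at the centre of its underside. Bystander.
- socket: steel socket standing upright, 34 mm diameter, 50 mm tall, between pedestal and stop post; origin at the centre of its underside. Bystander.
- conrod: aluminium connecting rod lying flat, about 200 mm long, 22 mm high; origin at the middle of its underside, x along it. Bystander.
- driver: screwdriver lying on the bench, x along it. Bystander.
- wrench: steel wrench lying on the bench, x along it. Bystander.
- carton: cardboard carton 110 x 90 mm, 80 mm tall; origin at the centre of its underside. Bystander.

How it is judged:
By the outcome, as a careful person would: the job done as asked, in the order asked, and still so for the second after the job is handed in, while the arm keeps its last pose, push and grip.
It also fails if it takes over 43 s, if anything falls off the work surface, if the arm or the gripper's body presses on something with over 40 N, if the wrist force passes 120 N, or if a joint passes its speed limit or range.

## Working session

There is one attempt and no reset: what is moved stays moved. The work goes in short steps, Python scripts to look and compute and a shell command to move; the robot and the scene stay as the last step left them, time stands still between calls to the robot, and variables do not carry over. Pictures are saved under pics/ and viewed, on a budget of 10 in all, crops included, one or two more only if the job needs it, and the job is handed in when it is done.

```bash
ls; mkdir -p pics
cat > h.py <<'E'
import numpy as np, cv2
from cell import robot
from scipy.spatial.transform import Rotation as R
def proj(p,c):
    q=c["view"]@np.r_[p,1]; u=c["mtx"]@q[:3]; return u[:2]/u[2]
def ray(xy,c):
    V=c["view"]; d=V[:3,:3].T@np.linalg.inv(c["mtx"])@np.r_[xy,1]; return -V[:3,:3].T@V[:3,3], d/np.linalg.norm(d)
def atz(xy,c,z):
    o,d=ray(xy,c); return o+d*(z-o[2])/d[2]
def tri(a,ca,b,cb):
    o1,d1=ray(a,ca);o2,d2=ray(b,cb)
    t=np.linalg.lstsq(np.c_[d1,-d2],o2-o1,rcond=None)[0]
    p,q=o1+t[0]*d1,o2+t[1]*d2
    return (p+q)/2,np.linalg.norm(p-q)
E
python3 - <<'E'
from h import *
np.set_printoptions(precision=3,suppress=True)
s=robot.observe(); print(s, robot.pinch_z)
a=robot.read_camera("scene");b=robot.read_camera("top")
for n,c in(("scene",a),("top",b)):
    cv2.imwrite(f"pics/{n}0.png",c["color"][:,:,::-1]); print(n,ray([320,240],c))
for t in "bar_pad stop_peg stop_post lid_lip bar bushing jar socket conrod driver wrench carton".split():
    r=[robot.look_for(t,c)[:2] for c in (a,b)]
    print(t,[[(np.round(k["xy"]),round(k["conf"],2)) for k in q] for q in r])
    if r[0] and r[1]: print("   ",*tri(r[0][0]["xy"],a,r[1][0]["xy"],b))
E
```

```text
pics
{'time': 0.0, 'qpos': array([-1.44 ,  0.343,  1.525,  0.   ,  1.275, -0.146]), 'qvel': array([ 0.   , -0.   ,  0.001,  0.   , -0.002,  0.001]), 'joint_efforts': array([  0.   , -43.123, -24.422,   0.072,   0.056,  -0.   ]), 'tool_pos': array([ 0.143, -0.505,  0.404]), 'tool_rot': array([2.995, 1.569, 1.701]), 'contact_force': array([-0.26 ,  0.364,  0.478]), 'torque': array([ 0.021, -0.009, -0.011]), 'opening': 0.09191308856353626} 0.1592
scene (array([1.193, 0.329, 0.899]), array([-0.619, -0.36 , -0.698]))
top (array([ 0.339, -0.049,  1.504]), array([ 0.152,  0.018, -0.988]))
bar_pad [[(array([354., 238.]), 0.86), (array([313., 246.]), 0.59)], [(array([312., 260.]), 0.95), (array([201., 256.]), 0.43)]]
    [0.493 0.002 0.154] 0.015048537401592274
stop_peg [[], [(array([330., 231.]), 0.85)]]
stop_post [[(array([459., 309.]), 0.96), (array([338., 304.]), 0.65)], [(array([205., 256.]), 0.93)]]
    [0.519 0.273 0.092] 0.010302687769483586
lid_lip [[(array([482., 316.]), 0.63)], [(array([190., 253.]), 0.93)]]
    [0.523 0.314 0.101] 0.0014634507305838294
bar [[(array([354., 240.]), 
[... 319 characters left out ...]
ocket [[(array([338., 303.]), 0.51), (array([353., 239.]), 0.26)], [(array([310., 241.]), 0.52)]]
    [0.566 0.007 0.005] 0.002248359535822772
conrod [[(array([203., 229.]), 0.64)], [(array([466., 252.]), 0.88)]]
    [ 0.528 -0.419  0.025] 0.003202740865012546
driver [[(array([259., 187.]), 0.78), (array([189., 208.]), 0.3)], [(array([458., 336.]), 0.79), (array([191., 254.]), 0.24)]]
    [ 0.303 -0.39   0.021] 0.003826500464687707
wrench [[(array([187., 209.]), 0.54)], [(array([504., 274.]), 0.96)]]
    [ 0.469 -0.526  0.009] 0.0031397839135439876
carton [[(array([170., 290.]), 0.6), (array([190., 210.]), 0.55)], [(array([437., 176.]), 0.95)]]
    [ 0.738 -0.346  0.037] 0.004877221479067985
```

View pics/scene0.png

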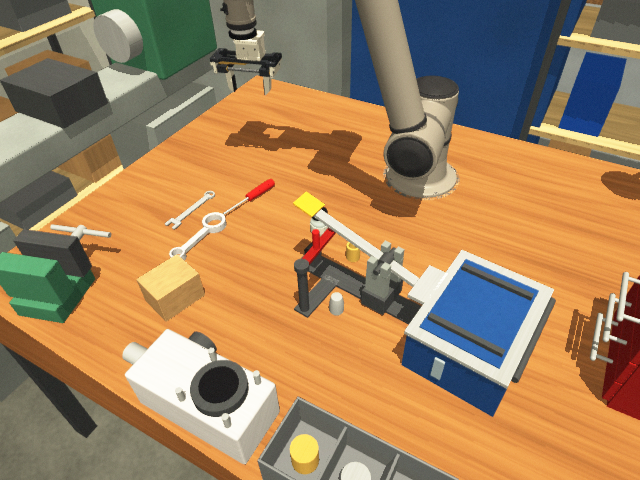

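View pics/top0.png

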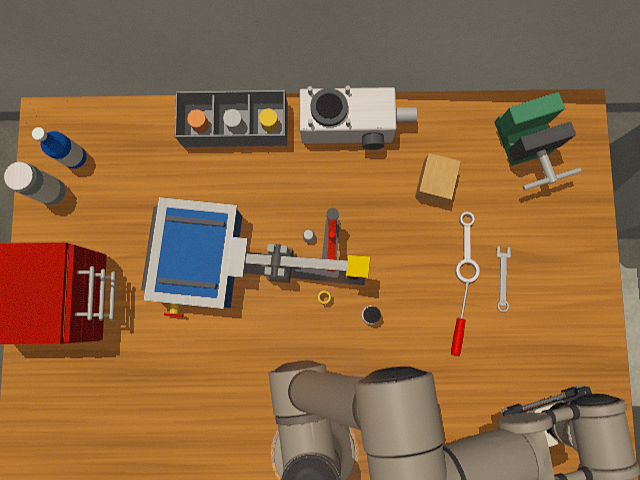

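The scene view shows the yellow pad at (309,204), the peg at about (318,235) and the post at (302,266). In the top view the pad is at (358,266), the post at (332,213), the peg at about (332,230) and the pivot at (279,262). The washer's +y is close to world +y. The detector was wrong on several of these, so I'll fit the pose from colour blobs.

```bash
cat >> h.py <<'E'
def blob(c,lo,hi,box):
    x0,y0,x1,y1=box; h=cv2.cvtColor(c["color"],cv2.COLOR_RGB2HSV)[y0:y1,x0:x1]
    m=cv2.inRange(h,lo,hi); n,l,st,ce=cv2.connectedComponentsWithStats(m)
    if n<2: return None
    i=1+np.argmax(st[1:,4]); return ce[i]+[x0,y0],st[i]+np.array([x0,y0,0,0,0])
E
python3 - <<'E'
from h import *
from scipy.optimize import least_squares
np.set_printoptions(precision=4,suppress=True)
a=robot.read_camera("scene");b=robot.read_camera("top")
Y=((22,120,120),(35,255,255))
pa=blob(a,*Y,(280,180,340,225));pb=blob(b,*Y,(335,245,385,290));print(pa,pb)
P=tri(pa[0],a,pb[0],b);print("pad",P)
# fit washer x,y,yaw: pad (0,-~203,198), post (130,-130,154) seen in both, lid blue plate in top
def W(p,l): 
    c,s=np.cos(p[2]),np.sin(p[2]); return np.array([p[0]+c*l[0]-s*l[1],p[1]+s*l[0]+c*l[1],l[2]])
obs=[((0,-.203,.198),a,pa[0]),((0,-.203,.198),b,pb[0]),((.130,-.130,.154),a,(302,264)),((.130,-.130,.154),b,(332,214)),((0,.082,.124),b,(245,257))]
f=lambda p:np.concatenate([proj(W(p,l),c)-x for l,c,x in obs])
r=least_squares(f,[.5,.15,0],loss="soft_l1");p=r.x;print(p,f(p))
for t in (0,.06,.12,1.0):
    q=W(p,(.130-.06*np.cos(t),-.130-.06*np.sin(t),.202)); print("peg",t,q,proj(q,a),proj(q,b))
for n,c,box in (("s",a,(240,170,440,320)),("t",b,(230,190,390,310))):
    x0,y0,x1,y1=box; cv2.imwrite(f"pics/{n}1.png",cv2.resize(c["color"][y0:y1,x0:x1,::-1],None,fx=4,fy=4,interpolation=cv2.INTER_CUBIC))
s1=cv2.imread("pics/s1.png");t1=cv2.imread("pics/t1.png")
k=400
im=np.vstack([cv2.resize(s1,(560,420))[:, :],np.zeros((1,560,3),np.uint8)])
cv2.imwrite("pics/s1.png",s1)
print("lip, pivot,post",[ (proj(W(p,l),a),proj(W(p,l),b)) for l in ((0,.082,.124),(0,0,.137),(.13,-.13,.154))])
E
```

```text
(array([308.3486, 203.4447]), array([293, 192,  32,  25, 416])) (array([357.635 , 265.7574]), array([346, 255,  24,  23, 474]))
pad (array([ 0.4765, -0.1155,  0.1951]), np.float64(4.0267472894081965e-05))
[ 0.4989  0.0875 -0.1092] [ 0.3397 -0.7605 -0.448  -0.2311 -1.1343  0.0608  0.1878 -0.4677 -0.4368
  0.7622]
peg 0 [ 0.5543 -0.0494  0.202 ] [316.864  231.3186] [329.8332 233.7867]
peg 0.06 [ 0.554 -0.053  0.202] [315.4504 230.6938] [331.3171 233.8852]
peg 0.12 [ 0.5539 -0.0566  0.202 ] [313.9862 230.1308] [332.8044 233.8957]
peg 1.0 [ 0.5762 -0.1026  0.202 ] [289.95   229.5539] [351.6604 224.6088]
lip, pivot,post [(array([418.1484, 277.7375]), array([244.5632, 257.7622])), (array([384.9075, 257.7839]), array([275.9571, 260.2841])), (array([300.8657, 264.0608]), array([332.1878, 213.5323]))]
```

View pics/s1.png

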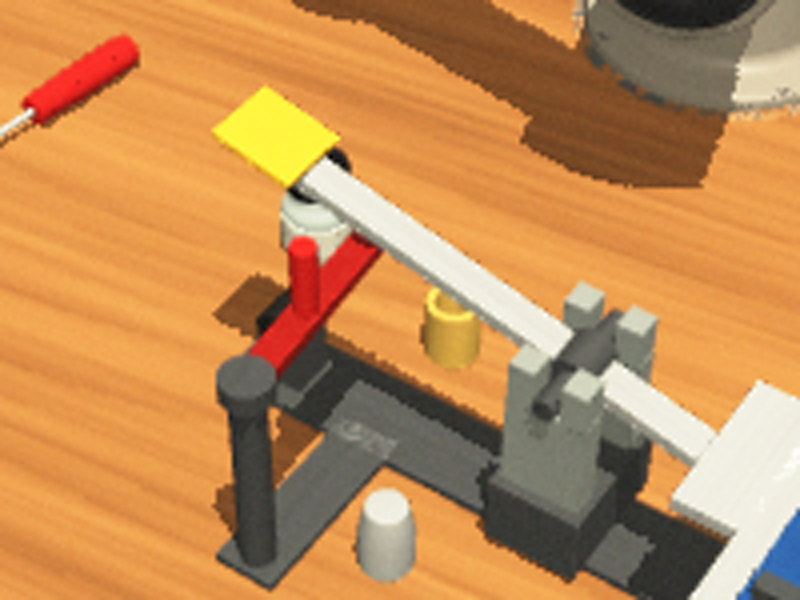

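View pics/t1.png

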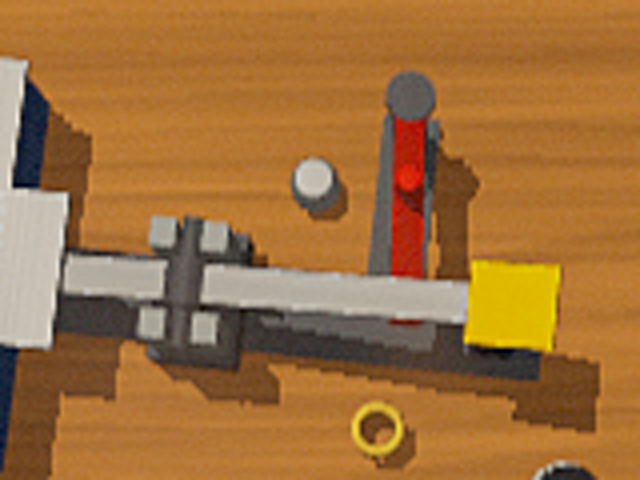

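```bash
cat >> h.py <<'E'
WP=np.array([.4989,.0875,-.1092]); A=R.from_euler("z",WP[2]).as_matrix()
def st():
    s=robot.observe(); return np.array(s["tool_pos"]),R.from_euler("xyz",s["tool_rot"]).as_matrix(),s
def tipw():
    p,M,s=st(); t=p+.178*M[:,0]; q=A.T@(t-np.r_[WP[:2],0]); return q*1e3
def shift(*pts):
    """tip targets in washer mm -> tool-axis shifts in cm from the measured pose"""
    p,M,s=st()
    for w in pts:
        t=A@(np.array(w)/1e3)+np.r_[WP[:2],0]; print(w,"->",np.round(M.T@(t-(p+.178*M[:,0]))*100,2))
    z=A.T@M[:,2]; print("jaw in washer",np.round(z,3),"tip",np.round(tipw(),1))
E
python3 - <<'E'
from h import *
p,M,s=st(); print(M.round(3))
shift((70,-95,260),(70,-95,172))
E
```

```text
[[ 0.     0.962  0.273]
 [-0.     0.273 -0.962]
 [-1.    -0.     0.   ]]
(70, -95, 260) -> [ -3.33  53.29 -35.85]
(70, -95, 172) -> [  5.47  53.29 -35.85]
jaw in washer [ 0.376 -0.926  0.   ] tip [-288.7 -627.7  226.7]
```

```bash
python3 -m jog '[{"fingers":1,"x":-5,"y":3,"z":-2,"spin":5},{"fingers":1,"x":-5,"y":8,"z":-5,"spin":10},{"fingers":1,"x":-5,"y":13,"z":-8.5,"spin":15},{"fingers":1,"x":-5,"y":18,"z":-12,"spin":20},{"fingers":1,"x":-5,"y":23,"z":-15.5,"spin":22}]' 20 && python3 -c "
from h import *
shift((70,-95,260),(70,-95,172))"
```

```text
time: 2.02
tool_pos: [0.3232, -0.2914, 0.4549]
tool_rot: [0.865, 1.57, -0.815]
contact_force: [0.5, -0.4, -0.8]
opening: 0.0463
(70, -95, 260) -> [  1.69  20.32 -30.09]
(70, -95, 172) -> [ 10.49  20.31 -30.09]
jaw in washer [-0.    -1.     0.001] tip [-133.2 -395.9  276.9]
```

```bash
python3 -m jog '[{"fingers":1,"y":4,"z":-4.5},{"fingers":1,"y":8,"z":-9},{"fingers":1,"y":11,"z":-14},{"fingers":1,"y":14,"z":-19},{"fingers":1,"y":17,"z":-24}]' && python3 -m jog '[{"fingers":1,"y":2,"z":-4},{"fingers":1,"y":3.3,"z":-6.1},{"fingers":1,"y":3.3,"z":-6.1}]'  && python3 -c "
from h import *
shift((70,-95,260),(70,-95,172))"
```

```text
$[0]: bad value
```

```bash
python3 -m jog '[{"fingers":1,"x":0,"y":4,"z":-4.5,"spin":0},{"fingers":1,"x":0,"y":8,"z":-9,"spin":0},{"fingers":1,"x":0,"y":11,"z":-14,"spin":0},{"fingers":1,"x":0,"y":14,"z":-19,"spin":0},{"fingers":1,"x":0,"y":17,"z":-24,"spin":0}]' && python3 -m jog '[{"fingers":1,"x":0,"y":2,"z":-4,"spin":0},{"fingers":1,"x":0,"y":3.3,"z":-6.1,"spin":0},{"fingers":1,"x":0,"y":3.3,"z":-6.1,"spin":0}]'  && python3 -c "
from h import *
shift((70,-95,260),(70,-95,172))"
```

```text
time: 2.65
tool_pos: [0.518, -0.0709, 0.4548]
tool_rot: [0.907, 1.57, -0.771]
contact_force: [0.4, -1.6, -0.1]
opening: 0.001
time: 3.02
tool_pos: [0.557, -0.0142, 0.4542]
tool_rot: [-1.625, 1.57, 2.983]
contact_force: [0.5, 0.2, -0.8]
opening: 0.0004
(70, -95, 260) -> [1.62 0.13 0.03]
(70, -95, 172) -> [10.42  0.13  0.03]
jaw in washer [ 0.005 -1.    -0.   ] tip [ 68.7 -94.7 276.2]
```

```bash
python3 -m jog '[{"fingers":1,"x":4,"y":0.1,"z":0,"spin":0},{"fingers":1,"x":7,"y":0.1,"z":0,"spin":0},{"fingers":1,"x":9,"y":0.1,"z":0,"spin":0},{"fingers":1,"x":10.4,"y":0.1,"z":0,"spin":0},{"fingers":1,"x":10.4,"y":0.1,"z":0,"spin":0}]'
python3 - <<'E'
from h import *
shift((70,-95,172)); 
a=robot.read_camera("scene");x0,y0,x1,y1=200,100,440,280
cv2.imwrite("pics/s2.png",cv2.resize(a["color"][y0:y1,x0:x1,::-1],None,fx=3,fy=3))
E
```

```text
time: 3.65
tool_pos: [0.5571, -0.0162, 0.3501]
tool_rot: [-1.481, 1.569, 3.123]
contact_force: [0.5, -0.3, 0.6]
opening: 0.0004
(70, -95, 172) -> [ 0.01  0.12 -0.18]
jaw in washer [ 0.001 -1.     0.   ] tip [ 68.8 -96.8 172.1]
```

View pics/s2.png

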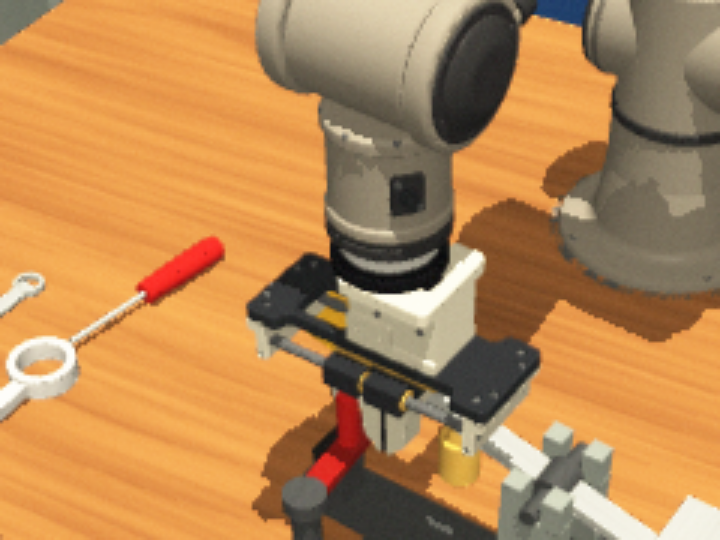

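The closed fingers stand beside the peg on its tank side, clear of the bar. I'll push now.

```bash
python3 -m jog '[{"fingers":1,"x":0,"y":0.1,"z":1.0,"spin":0},{"fingers":1,"x":0,"y":0.1,"z":1.7,"spin":0},{"fingers":1,"x":0,"y":0.2,"z":2.3,"spin":0},{"fingers":1,"x":0,"y":0.3,"z":2.8,"spin":0},{"fingers":1,"x":0,"y":0.5,"z":3.4,"spin":0}]' && python3 -m jog '[{"fingers":1,"x":0,"y":0.2,"z":0.6,"spin":0},{"fingers":1,"x":0,"y":0.6,"z":1.3,"spin":0},{"fingers":1,"x":0,"y":1.0,"z":1.9,"spin":0},{"fingers":1,"x":0,"y":1.0,"z":1.9,"spin":0}]'
python3 - <<'E'
from h import *
shift((72,-145,172),(72,-172,172),(97,-180,172)) 
a=robot.read_camera("scene");b=robot.read_camera("top");x0,y0,x1,y1=200,150,380,290
im=cv2.resize(a["color"][y0:y1,x0:x1,::-1],None,fx=3,fy=3);im2=cv2.resize(b["color"][190:330,300:380,::-1],None,fx=3,fy=3)
cv2.imwrite("pics/s3.png",np.hstack([im,im2]))
for t in (.7,.8,.9,1.):
    print(t,[proj(A@np.array([.130-.06*np.cos(t),-.130-.06*np.sin(t),.202])+np.r_[WP[:2],0],c).round(1) for c in (a,b)])
E
```

```text
time: 4.32
tool_pos: [0.5587, -0.0502, 0.3508]
tool_rot: [-1.691, 1.571, 2.914]
contact_force: [-0.2, 1.1, 1.0]
opening: 0.0005
time: 4.82
tool_pos: [0.567, -0.0705, 0.3506]
tool_rot: [0.521, 1.57, -1.158]
contact_force: [0.9, 1.2, -0.6]
opening: 0.0006
(72, -145, 172) -> [ 0.06 -1.3  -0.48]
(72, -172, 172) -> [ 0.06 -1.3   2.22]
(97, -180, 172) -> [0.06 1.2  3.03]
jaw in washer [ 0.002 -1.     0.   ] tip [  85.  -149.8  172.6]
0.7 [array([298.2, 228.1]), array([346.3, 229.6])]
0.8 [array([295.4, 228.4]), array([348.2, 228.1])]
0.9 [array([292.7, 228.9]), array([350. , 226.4])]
1.0 [array([290. , 229.6]), array([351.6, 224.6])]
```

View pics/s3.png

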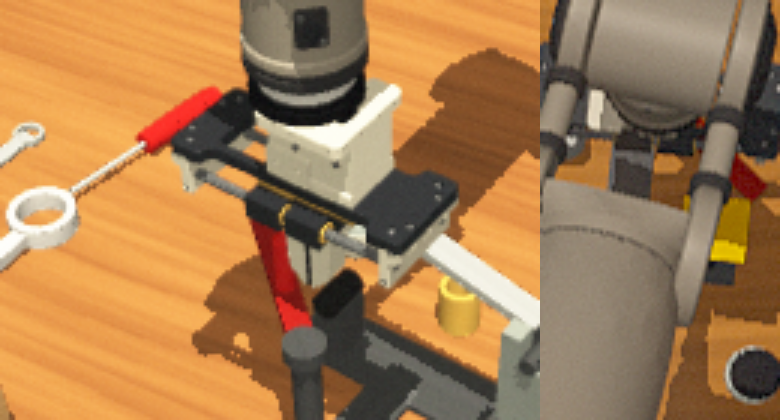

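```bash
python3 -m jog '[{"fingers":1,"x":0,"y":-0.7,"z":-0.7,"spin":0},{"fingers":1,"x":0,"y":-2.0,"z":-0.5,"spin":0},{"fingers":1,"x":0,"y":-2.1,"z":1.0,"spin":0},{"fingers":1,"x":0,"y":-2.1,"z":2.5,"spin":0},{"fingers":1,"x":0,"y":-1.3,"z":2.7,"spin":0}]' && python3 -m jog '[{"fingers":1,"x":0,"y":0.6,"z":0.1,"spin":0},{"fingers":1,"x":0,"y":1.2,"z":0.2,"spin":0},{"fingers":1,"x":0,"y":1.9,"z":0.3,"spin":0},{"fingers":1,"x":0,"y":2.6,"z":0.5,"spin":0},{"fingers":1,"x":0,"y":2.6,"z":0.5,"spin":0}]'
python3 - <<'E'
from h import *
shift((80,-170,172),(80,-170,270),(0,-208,270))
E
```

```text
time: 5.55
tool_pos: [0.5509, -0.0971, 0.3509]
tool_rot: [0.765, 1.57, -0.916]
contact_force: [0.1, -0.6, 0.1]
opening: 0.0006
time: 6.18
tool_pos: [0.577, -0.1031, 0.3506]
tool_rot: [1.832, 1.57, 0.155]
contact_force: [-0.7, 0.0, -0.9]
opening: 0.0006
(80, -170, 172) -> [ 0.06 -1.86 -1.09]
(80, -170, 270) -> [-9.74 -1.85 -1.09]
(0, -208, 270) -> [-9.76 -9.85  2.69]
jaw in washer [ 0.002 -1.    -0.   ] tip [  98.6 -180.9  172.6]
```

```bash
python3 -m jog '[{"fingers":1,"x":0,"y":-1.6,"z":-0.6,"spin":0},{"fingers":1,"x":-4,"y":-2,"z":-1,"spin":0},{"fingers":1,"x":-9.5,"y":-2,"z":-1,"spin":0},{"fingers":1,"x":-9.8,"y":-6,"z":1,"spin":0},{"fingers":1,"x":-9.8,"y":-9.9,"z":2.7,"spin":0}]'
python3 - <<'E'
from h import *
shift((0,-208,210),(0,-208,198),(0,-212,140),(0,-209,89))
a=robot.read_camera("scene");b=robot.read_camera("top");x0,y0,x1,y1=200,120,460,320
cv2.imwrite("pics/s4.png",cv2.resize(a["color"][y0:y1,x0:x1,::-1],None,fx=3,fy=3))
for t in (1.,1.2,1.3,1.4,1.5):
    print(t,[proj(A@np.array([.130-.06*np.cos(t),-.130-.06*np.sin(t),.202])+np.r_[WP[:2],0],c).round(1) for c in (a,b)])
print(robot.look_for("stop_peg",a),robot.look_for("stop_peg",b))
E
```

```text
time: 6.8
tool_pos: [0.4742, -0.1192, 0.4497]
tool_rot: [1.392, 1.568, -0.284]
contact_force: [-0.1, -0.6, -0.7]
opening: 0.0004
(0, -208, 210) -> [ 6.17  0.13 -0.03]
(0, -208, 198) -> [ 7.37  0.13 -0.03]
(0, -212, 140) -> [13.17  0.11  0.37]
(0, -209, 89) -> [18.27  0.09  0.06]
jaw in washer [ 0.003 -1.     0.001] tip [  -1.5 -208.3  271.7]
1.0 [array([290. , 229.6]), array([351.6, 224.6])]
1.2 [array([284.8, 231.4]), array([354.3, 220.5])]
1.3 [array([282.4, 232.6]), array([355.3, 218.3])]
1.4 [array([280.2, 234. ]), array([356., 216.])]
1.5 [array([278.2, 235.5]), array([356.5, 213.6])]
[{'xy': [283.9, 252.7], 'conf': 0.98}, {'xy': [353.2, 238.3], 'conf': 0.21}] [{'xy': [191.8, 255.9], 'conf': 0.65}, {'xy': [332.9, 214.4], 'conf': 0.51}]
```

View pics/s4.png

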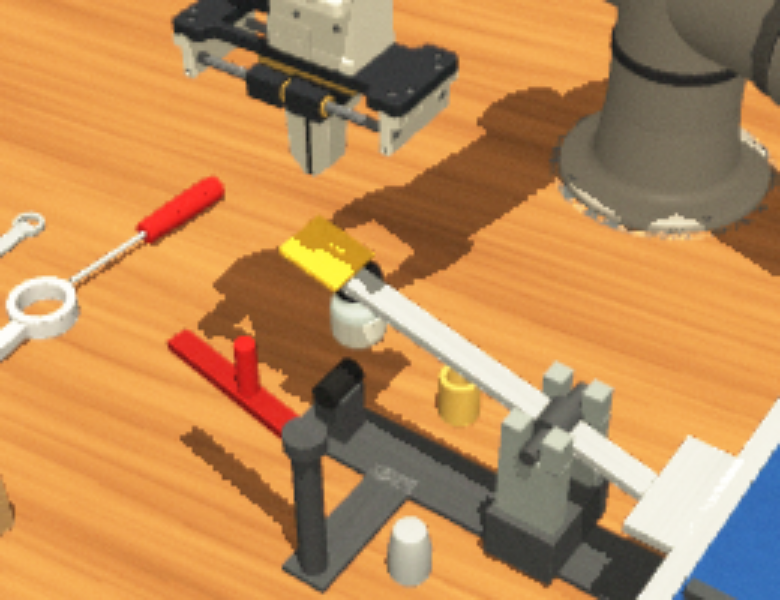

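The peg top at about (282,234) fits a stop angle of roughly 1.3, so the stop is well clear. The bar is still seated. Next I'll press the pad.

```bash
python3 -m jog '[{"fingers":1,"x":3.5,"y":0.1,"z":0,"spin":0},{"fingers":1,"x":5.7,"y":0.1,"z":0,"spin":0},{"fingers":1,"x":6.7,"y":0.1,"z":0,"spin":0},{"fingers":1,"x":7.5,"y":0.1,"z":0.1,"spin":0},{"fingers":1,"x":8.5,"y":0.1,"z":0.2,"spin":0}]' && python3 -m jog '[{"fingers":1,"x":1,"y":0,"z":0.1,"spin":0},{"fingers":1,"x":2,"y":0,"z":0.2,"spin":0},{"fingers":1,"x":3,"y":0,"z":0.2,"spin":0},{"fingers":1,"x":4,"y":0,"z":0.2,"spin":0},{"fingers":1,"x":5,"y":0,"z":0.2,"spin":0}]'
python3 - <<'E'
from h import *
shift((0,-211,110),(0,-209,89))
a=robot.read_camera("scene");x0,y0,x1,y1=200,120,460,320
cv2.imwrite("pics/s5.png",cv2.resize(a["color"][y0:y1,x0:x1,::-1],None,fx=3,fy=3))
E
```

```text
time: 7.62
tool_pos: [0.4764, -0.1219, 0.3647]
tool_rot: [1.041, 1.567, -0.636]
contact_force: [-1.3, -2.4, 5.3]
opening: 0.0005
time: 8.25
tool_pos: [0.4763, -0.1243, 0.315]
tool_rot: [1.038, 1.566, -0.64]
contact_force: [-0.9, -4.0, 6.9]
opening: 0.0003
(0, -211, 110) -> [ 2.69 -0.16 -0.26]
(0, -209, 89) -> [ 4.79 -0.17 -0.46]
jaw in washer [ 0.002 -1.     0.003] tip [   1.5 -213.5  137. ]
```

View pics/s5.png

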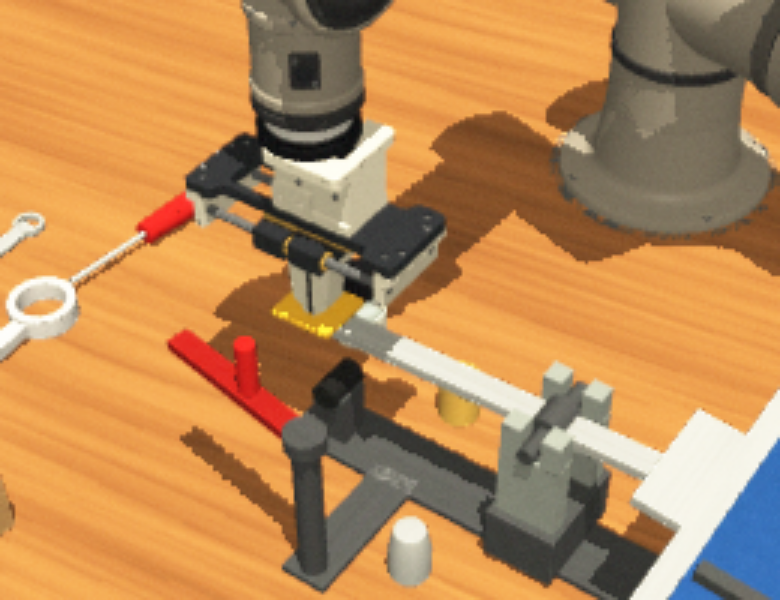

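The bar is at about mid-stroke, seated, and the lid is lifting. I'll keep going to the rest.

```bash
python3 -m jog '[{"fingers":1,"x":1,"y":-0.1,"z":0,"spin":0},{"fingers":1,"x":2,"y":-0.1,"z":-0.1,"spin":0},{"fingers":1,"x":3,"y":-0.1,"z":-0.2,"spin":0},{"fingers":1,"x":3.8,"y":-0.1,"z":-0.3,"spin":0},{"fingers":1,"x":4.3,"y":-0.1,"z":-0.4,"spin":0}]' && python3 -m jog '[{"fingers":1,"x":0.3,"y":0,"z":0,"spin":0},{"fingers":1,"x":0.3,"y":0,"z":0,"spin":0}]'
python3 - <<'E'
from h import *
shift((0,-209,89))
E
```

```text
time: 8.93
tool_pos: [0.4759, -0.1204, 0.2718]
tool_rot: [0.998, 1.566, -0.68]
contact_force: [0.2, -4.7, 4.8]
opening: 0.0003
time: 9.18
tool_pos: [0.4757, -0.1199, 0.2686]
tool_rot: [1.172, 1.567, -0.506]
contact_force: [1.8, -3.5, 3.5]
opening: 0.0006
(0, -209, 89) -> [ 0.16 -0.02  0.  ]
jaw in washer [ 0.002 -1.     0.001] tip [ 1.00e-01 -2.09e+02  9.06e+01]
```

```bash
python3 -m jog '[{"fingers":1,"x":0.2,"y":0,"z":0,"spin":0},{"fingers":1,"x":0.2,"y":0,"z":0,"spin":0}]' && python3 -m jog '[{"fingers":1,"x":0.2,"y":0,"z":0,"spin":0},{"fingers":1,"x":0.2,"y":0,"z":0,"spin":0}]'
python3 - <<'E'
from h import *
shift((0,-209,85))
a=robot.read_camera("scene");x0,y0,x1,y1=200,120,460,320
cv2.imwrite("pics/s6.png",cv2.resize(a["color"][y0:y1,x0:x1,::-1],None,fx=3,fy=3))
E
```

```text
time: 9.43
tool_pos: [0.4755, -0.1196, 0.2664]
tool_rot: [1.321, 1.568, -0.357]
contact_force: [2.5, -3.5, 4.7]
opening: 0.0007
time: 9.68
tool_pos: [0.4753, -0.1193, 0.2641]
tool_rot: [1.617, 1.569, -0.061]
contact_force: [3.4, -0.2, 4.9]
opening: 0.0006
(0, -209, 85) -> [0.11 0.07 0.09]
jaw in washer [ 0.002 -1.    -0.   ] tip [  -0.7 -208.1   86.1]
```

View pics/s6.png

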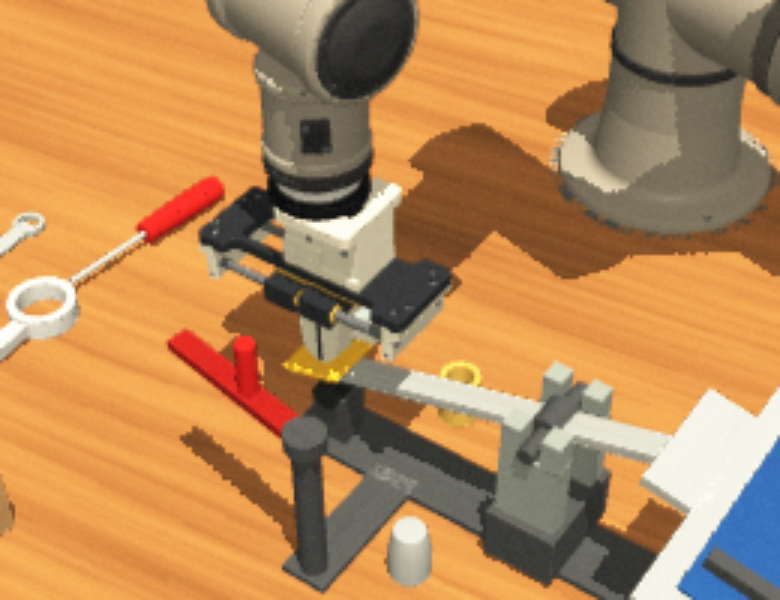

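Nearly down, with a small gap left above the rubber. I'll press on until the force climbs.

```bash
python3 -m jog '[{"fingers":1,"x":0.15,"y":0.05,"z":0,"spin":0},{"fingers":1,"x":0.3,"y":0.1,"z":0,"spin":0}]' && python3 -m jog '[{"fingers":1,"x":0.2,"y":0,"z":0,"spin":0},{"fingers":1,"x":0.2,"y":0,"z":0,"spin":0}]'; python3 -m jog '[{"fingers":1,"x":0.2,"y":0,"z":0,"spin":0},{"fingers":1,"x":0.2,"y":0,"z":0,"spin":0}]'
```

```text
time: 9.98
tool_pos: [0.4758, -0.1191, 0.262]
tool_rot: [2.748, 1.57, 1.07]
contact_force: [-5.2, 3.0, 28.1]
opening: 0.0008
time: 10.22
tool_pos: [0.4757, -0.119, 0.2618]
tool_rot: [1.556, 1.569, -0.122]
contact_force: [-7.2, 3.7, 35.1]
opening: 0.0004
time: 10.48
tool_pos: [0.4756, -0.1189, 0.2615]
tool_rot: [1.433, 1.568, -0.245]
contact_force: [-11.6, 5.5, 51.7]
opening: 0.0006
```

```bash
python3 -m jog '[{"fingers":1,"x":-0.25,"y":-0.05,"z":0,"spin":0},{"fingers":1,"x":-0.25,"y":-0.05,"z":0,"spin":0},{"fingers":1,"x":-0.25,"y":-0.05,"z":0,"spin":0}]'
python3 - <<'E'
from h import *
shift((0,-209,84))
a=robot.read_camera("scene");x0,y0,x1,y1=220,140,480,340
cv2.imwrite("pics/s7.png",cv2.resize(a["color"][y0:y1,x0:x1,::-1],None,fx=3,fy=3))
b=robot.read_camera("top")
# lid lip at 0 / .225 rad predicted in the scene view
for t in (0,.2,.225):
    y,z=-.243,.011
    q=A@np.array([0,.325+y*np.cos(t)-z*np.sin(t)*-1*0,.113+.243*np.sin(t)+z*np.cos(t)])+np.r_[WP[:2],0]
    print("lip",t,proj(q,a).round(1))
for n in "bushing jar socket conrod driver wrench carton".split(): print(n,[[(np.round(k["xy"]),round(k["conf"],2)) for k in robot.look_for(n,c)[:1]] for c in(a,b)])
E
```

```text
time: 10.85
tool_pos: [0.4755, -0.119, 0.2619]
tool_rot: [1.554, 1.568, -0.124]
contact_force: [-4.2, 2.7, 28.6]
opening: 0.0004
(0, -209, 84) -> [-0.01  0.04  0.12]
jaw in washer [ 0.002 -1.     0.   ] tip [  -0.4 -207.8   83.9]
lip 0 [418.2 277.8]
lip 0.2 [423.1 263.2]
lip 0.225 [424.1 261.5]
bushing [[(array([171., 286.]), 0.22)], []]
jar [[(array([321., 227.]), 0.44)], []]
socket [[(array([339., 306.]), 0.75)], [(array([308., 239.]), 0.48)]]
conrod [[(array([201., 231.]), 0.6)], [(array([467., 252.]), 0.75)]]
driver [[(array([260., 189.]), 0.86)], [(array([459., 336.]), 0.89)]]
wrench [[(array([190., 208.]), 0.87)], []]
carton [[(array([168., 290.]), 0.83)], [(array([437., 178.]), 0.94)]]
```

View pics/s7.png

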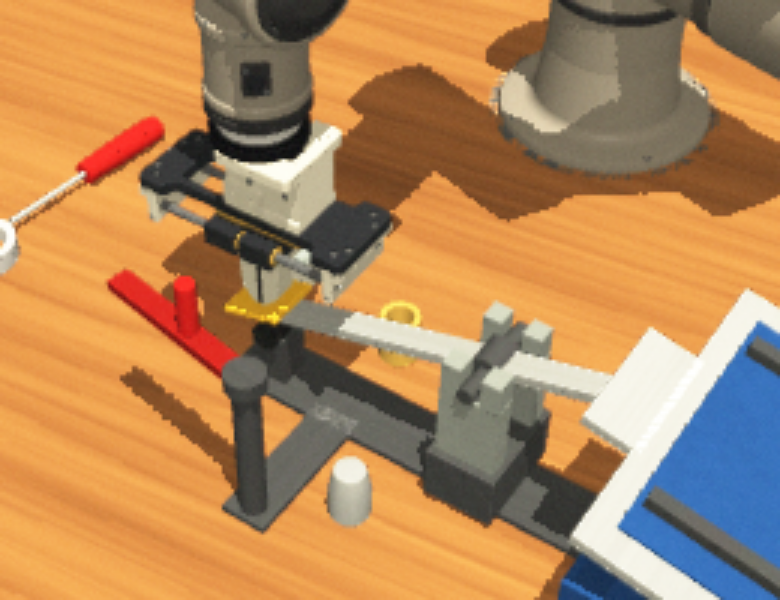

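The bar rests on the rubber post at 84 mm, pressed with about 29 N. The lip midpoint at about (425,264) agrees with a lid angle of 0.2 to 0.225. The pin is in its saddles and the stop is clear, so I'll hand in.

```bash
python3 -c "
from h import *
print(robot.hand_in(), tipw(), robot.observe()['contact_force'])"
```

```text
the job is handed in; nothing more can be done
the job is handed in; nothing more can be done
```

The washer is open. I pushed the red peg with the closed fingertips until the stop stood clear of the bar. Then I pressed the yellow pad down onto its rubber rest and handed the job in at about 11 s, still holding it there.

**Last checks before handing in:**
- **Pad:** the fingertip was at 83.9 mm, where about 84 mm was expected, pressing down with about 29 N.
- **Stop:** it was at about 1.3 rad in the pictures, well past the 0.85 needed to clear the bar.
- **Lid:** the lip had risen to where a lid angle of about 0.2 to 0.225 rad would put it.
- **Bar:** its pin still lay in the saddles.

**What disagreed or could not be confirmed:**
- **Press force:** it briefly reached about 52 N down once the bar met the rest, so I backed off. That was fingertip force and under the 120 N wrist limit.
- **Networks:** they often misplaced the peg, post, lip and bushing, so I relied on colour and on fitting the washer's pose to the pictures.
- **Bystanders:** the socket, conrod, driver, wrench and carton were found within a few pixels of where they started. The bushing showed in its usual place in the last picture, but the network missed it. The jar was mostly hidden, and the network put it near its old spot with low confidence. Nothing touched either of them as far as I could see.
- **After hand-in:** I got no readings, because the interface closes once the job is handed in.

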